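# Prise open a cheese case and hold the block to the inspection camera

### The arm

A 6-joint arm with a two-finger parallel gripper is mounted at the origin on a cart in front of the work surface, level with it; the furniture and walls round the work are solid. World frame = base frame: x ahead of the robot, y to its left, z up, the work surface at z = 0. Lengths are in m, angles in rad, forces in N, time in s.
With the tool pointing down it reaches from about 0.35 to 0.975 m from the base axis. Payload 7.1 kg.
Tool frame: the origin (TCP) lies midway between the tips of the shut fingers; the grasp point (between the pads) lies 19 mm behind it; z points along the fingers, x is the direction in which the jaws open and shut, and the axes are right-handed (so a half turn about z gives the same grasp; the last joint's range is limited). The gripper opens to 88 mm and grips with 3 to 60 N. Pads are 20 mm wide; open, the fingers measure 115 mm over their backs; the gripper's body (75 mm by 178 mm) begins 61 mm behind the grasp point.
Start: joints at [-0.019, 0.423, 1.63, -0, 1.089, -0.019], TCP at [0.625, 0, 0.223] pointing down, gripper open.
Joint ranges: [-3, 3], [-0.9, 2.11], [0.09, 2.58], [-1.31, 4.45], [0.11, 2.69], [-2.54, 2.54]. Speed limits (rad/s): [2.39, 2.39, 3.01, 3.14, 3.14, 3.14].

### API

Orientations are given as a unit quaternion [w, x, y, z].
In Python, from station import move_pose, movel, movej, command_gripper, wait, inverse_kinematics, read_camera, camera_info, MotionError, job_done, get_time, get_joint_pos, get_qvel, get_effort, get_tcp_pos, get_ee_rot, get_ft_force, get_ft_torque, get_grip_width gives the robot as it stands. Calls block until the motion is done:
- move_pose(position, orientation): joint-space move of the TCP to a pose.
- movel(position, frame=None, v=0.15, until_force=None): straight line of the TCP; frame=None keeps the orientation; v is the mean speed in m/s. With until_force (N) it stops when the force on the tool has changed by that much, and returns True; else False.
- movej(angles): joint-space move.
- command_gripper(opening): opening from 0.0 (shut) to 1.0 (fully open); the grip force is fixed at half the most; returns when the fingers have stopped.
- wait(seconds).
- inverse_kinematics(position, orientation): joint angles nearest the present ones, or None.
- read_camera(name): name is "scene" or "side" or "wrist"; returns the picture (384x512x3 uint8, red, green, blue); there is no depth.
- camera_info(name): a dict with "intrinsics" (3x3 intrinsics, pixels), "T" (4x4, takes a point from camera to world coordinates); the wrist camera has in their place "tool_from_camera" (4x4, takes a point from camera to tool coordinates, whose origin is the TCP and whose axes are the tool frame's). Camera axes: x right, y up, looking along -z (the intrinsics and any distortion apply to the point x, -y, -z); pixel columns grow to the right and rows downward; lengths in m; the calibration is good to about 2 mm. A picture is of the moment at which its call begins: read the wrist's pose just before it. camera_info takes no time and is no camera call.
A pose or a line that the arm cannot do raises MotionError and nothing moves.
- job_done(): hands the job in, once; it reports no verdict.
Readings, each from a call of its own:
- get_time(): time.
- get_joint_pos(): joint angles.
- get_qvel(): joint speeds.
- get_effort(): joint torques, N m.
- get_tcp_pos(): TCP position.
- get_ee_rot(): TCP orientation.
- get_ft_force(): force on the tool from outside, world axes, zero at the start.
- get_ft_torque(): the same for the moment, N m.
- get_grip_width(): opening from 0.0 (shut) to 1.0 (fully open).
Only numpy, scipy, OpenCV 4.12 (cv2) and the standard library are available. Lean on these libraries where they do the work, as an engineer would, in place of code of your own. Each camera call takes 0.05 s, during which the arm holds its last target.

### The job

Goods-in check of a cased cheese: slip the palette knife's blade into the slot under the front edge of the wooden case's lid, prise the lid up with the knife, swing it right back, and lay the knife down on the worktop. Then lift the block of cheese out of the case and hold it up in the air before the inspection camera, one of its two small end faces square to the lens and about 10 cm from it, the block centred on the lens and standing upright in the camera's picture. Leave the honey jar and the cracker carton where they stand, and finish while still holding the block there, quite still.

Things in the scene. Friction and masses are not known exactly. Their poses are not given: they have to be found in the camera images.
- cheese_case: Closed case of pale wood, fixed to the worktop: 150 mm deep (own x) x 150 mm wide (own y), walls 8 mm thick and 98 mm high, 107 mm with the lid. Origin: centre of its underside; own z up. Own -x is its front (slot side), own +x the hinge side. Inside: floor 8 mm above the origin, clear space 134 x 134 mm; two battens 12 mm high along own y hold the block in the middle (a 57 mm gap for its 51 mm).
- blade_slot (a point): Centre of the mouth of the blade slot, on the outer face of the front wall: a notch 46 mm wide (own y) and 11 mm high in the wall's top edge, the lid's underside being its upper side; own axes as the case, so the blade goes in along +x. The wall is 8 mm thick; the block's top lies 10 mm below the slot's centre and starts 40 mm behind the inner face of the wall.
- lid_hinge (a point): Middle of the lid's hinge line, at the rear top edge of the case (150 mm behind the slot's mouth, level with the lid's underside); the hinge line runs along own y, axes as the case.
- case_lid (a joint): Opening of the lid in rad: 0 shut, 1.57 upright, 2.1 right back on its stop. A flat wooden plate 150 x 150 x 8 mm of 0.14 kg without a handle, flush with the walls; about 1 N at its front edge lifts it. It falls shut when let go short of upright, and falls back to its stop once past it.
- palette_knife: Palette knife lying flat on the worktop, 0.11 kg, 215 mm long: dark wooden handle 110 mm long, 22 mm wide, 24 mm high, and a flat steel blade 26 mm wide, 2.6 mm thick. Origin: underside of the handle, at its middle; own z up, own +x towards the blade's tip. Centre of mass about 30 mm ahead of the origin.
- knife_handle (a point): Point of the knife's handle to grip: 30 mm ahead of the handle's middle, half-way up the handle (12 mm above its underside); axes as the knife.
- knife_tip (a point): Rounded end of the knife's blade, middle of its thickness, 130 mm ahead of knife_handle and 13 mm above the handle's underside; axes as the knife.
- cheese_centre (a point): Centre of the orange block of cheese in the case, 104 mm (own x, level, along the case's width) x 75 mm (own y, upright) x 51 mm (own z, level, along the case's depth), 0.37 kg, nearly a plain box with sides parallel within 5 degrees. It stands on the case's floor, leaning up to 0.08 rad, its centre about 36 mm above the floor. The small end faces are at own +x and -x (51 x 75 mm); grip it across the 51 mm.
- camera_head: Head of the inspection camera, fixed on a stand (post 62 mm behind, round foot). Origin: centre of the lens front. It looks along own -x, 0.35 rad downwards; own y is level, own z the picture's upward direction; ring light of 34 mm radius. Hold the block's centre about 150 mm along own -x from here, its own x along the camera's x (either way), its own y along the camera's z.
- honey_jar: Bystander: jar 65 mm wide, 100 mm high, origin centre of its underside.
- carton: Bystander: cracker carton 58 x 64 x 70 mm, origin centre of its underside.

How it is judged:
By the outcome, as a careful person would: the job done as asked, in the order asked, and still so for the second after the job is handed in, while the arm keeps its last pose, push and grip.
It also fails if it takes over 58 s, if anything falls off the work surface, if the arm or the gripper's body presses on something with over 40 N, if the wrist force passes 120 N, or if a joint passes its speed limit or range.

## Working session

There is one attempt and no reset: what is moved stays moved. The work goes in short steps, each a Python script; the robot and the scene stay as the last script left them, time stands still between calls to the robot, and variables do not carry over. Pictures are saved under pics/ and viewed, and the job is handed in when it is done.

```bash
ls; mkdir -p pics
python3 - <<'E'
from station import *
import cv2,numpy as np
np.set_printoptions(precision=4,suppress=True)
for n in ["scene","side","wrist"]:
    i=camera_info(n); print(n,i)
    cv2.imwrite(f"pics/{n}0.png",cv2.resize(read_camera(n)[:,:,::-1],None,fx=1.5,fy=1.5,interpolation=cv2.INTER_CUBIC))
print(get_time(),get_tcp_pos(),get_ee_rot())
E
```

```text
pics
scene {'intrinsics': array([[497.2905,   0.    , 257.5481],
       [  0.    , 497.2905, 187.3736],
       [  0.    ,   0.    ,   1.    ]]), 'T': array([[-0.7032,  0.3458, -0.6212, -0.1302],
       [-0.711 , -0.3491,  0.6104,  0.8439],
       [-0.0058,  0.8709,  0.4914,  0.7785],
       [ 0.    ,  0.    ,  0.    ,  1.    ]])}
side {'intrinsics': array([[436.1756,   0.    , 253.4634],
       [  0.    , 436.1756, 187.9315],
       [  0.    ,   0.    ,   1.    ]]), 'T': array([[ 0.985 ,  0.1167, -0.1274,  0.446 ],
       [-0.1724,  0.6139, -0.7703, -0.8329],
       [-0.0117,  0.7807,  0.6248,  0.9903],
       [ 0.    ,  0.    ,  0.    ,  1.    ]])}
wrist {'intrinsics': array([[321.3685,   0.    , 255.4459],
       [  0.    , 321.3685, 186.757 ],
       [  0.    ,   0.    ,   1.    ]]), 'tool_from_camera': array([[ 1.    ,  0.001 , -0.0004,  0.0004],
       [ 0.0008, -0.9662, -0.2578, -0.0695],
       [-0.0006,  0.2578, -0.9662, -0.1629],
       [ 0.    ,  0.    ,  0.    ,  1.    ]])}
0.15 [0.6246 0.     0.2221] [-0.      1.      0.     -0.0006]
```

View pics/scene0.png

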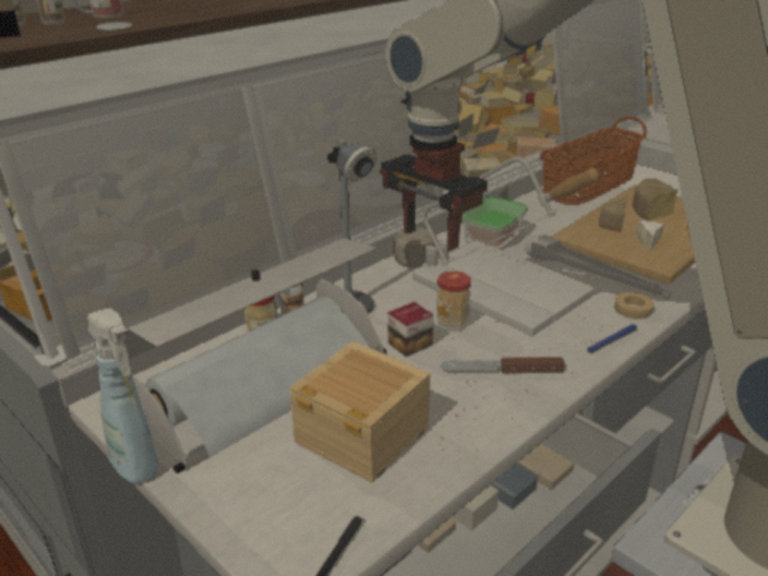

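View pics/side0.png

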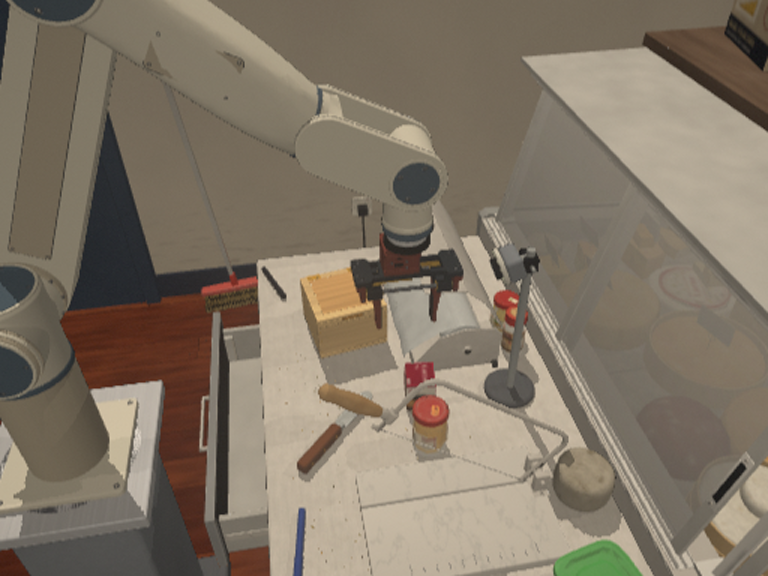

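View pics/wrist0.png

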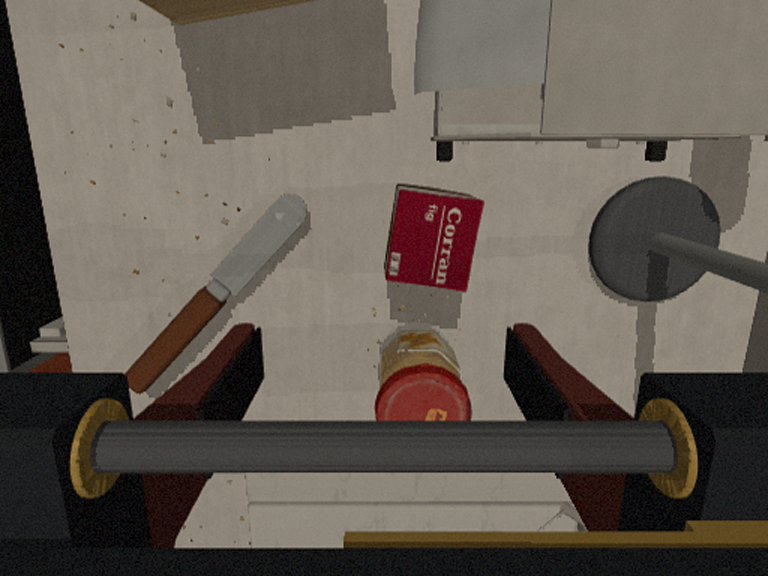

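Scene: the case is at about (360,405) with its hinges facing lower left (≈+y), so the front faces ≈−y. The knife is at (505,366), and the wrist view shows it at (220,295). The camera stand is at (350,170). Next I'll zoom in for measurements.

```bash
cat > h.py <<'E'
import numpy as np,cv2
from scipy.spatial.transform import Rotation as R
np.set_printoptions(precision=4,suppress=True)
W0=dict(p=np.array([0.6246,0,0.2221]),q=[0,1,0,-0.0006])
def Tpose(p,q):
    T=np.eye(4);T[:3,:3]=R.from_quat([q[1],q[2],q[3],q[0]]).as_matrix();T[:3,3]=p;return T
def proj(K,T,P):
    P=np.atleast_2d(P);c=(P-T[:3,3])@T[:3,:3]
    return np.c_[K[0,2]+K[0,0]*c[:,0]/-c[:,2],K[1,2]+K[1,1]*-c[:,1]/-c[:,2]]
def ray(K,T,uv):
    d=np.array([(uv[0]-K[0,2])/K[0,0],-(uv[1]-K[1,2])/K[1,1],-1.]);return T[:3,3],T[:3,:3]@d
def onplane(K,T,uv,z):
    o,d=ray(K,T,uv);return o+d*(z-o[2])/d[2]
E
python3 - <<'E'
from station import *
import cv2
for n,crops in dict(scene=[(180,210,130,120),(210,85,60,60),(250,180,150,90)],side=[(190,165,80,80),(310,150,70,130),(190,230,120,100)]).items():
    im=read_camera(n)[:,:,::-1]; cv2.imwrite(f"pics/raw_{n}.png",im)
    for k,(x,y,w,h) in enumerate(crops):
        f=min(780/w,580/h); f=int(f)
        c=cv2.resize(im[y:y+h,x:x+w],None,fx=f,fy=f,interpolation=cv2.INTER_CUBIC)
        for g in range(0,w,10): cv2.putText(c,str(x+g),(g*f,10),0,.35,(0,0,255),1); cv2.line(c,(g*f,0),(g*f,c.shape[0]),(0,0,255) if 0 else (200,120,0),1) if 0 else cv2.line(c,(g*f,12),(g*f,18),(0,0,255),1)
        for g in range(0,h,10): cv2.putText(c,str(y+g),(0,g*f+4),0,.35,(0,0,255),1)
        cv2.imwrite(f"pics/{n}_c{k}.png",c); print(n,k,x,y,f)
E
python3 -c "
import cv2" ; ls pics
```

```text
scene 0 180 210 4
scene 1 210 85 9
scene 2 250 180 5
side 0 190 165 7
side 1 310 150 4
side 2 190 230 5
raw_scene.png
raw_side.png
scene0.png
scene_c0.png
scene_c1.png
scene_c2.png
side0.png
side_c0.png
side_c1.png
side_c2.png
wrist0.png
```

View pics/scene_c0.png

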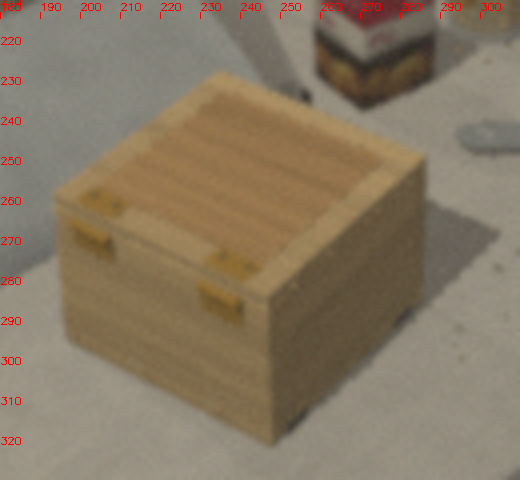

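View pics/side_c0.png

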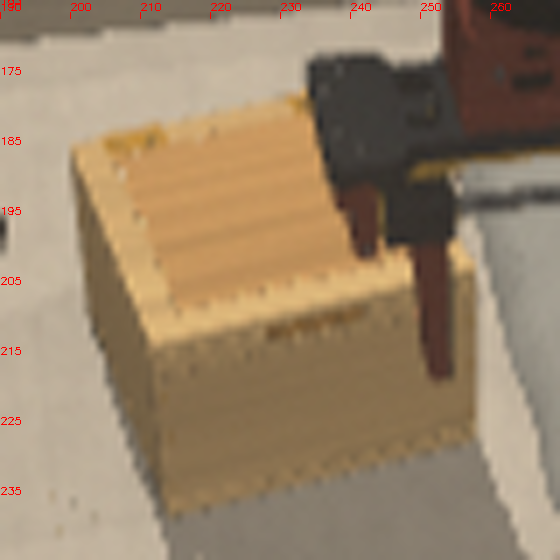

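View pics/scene_c1.png

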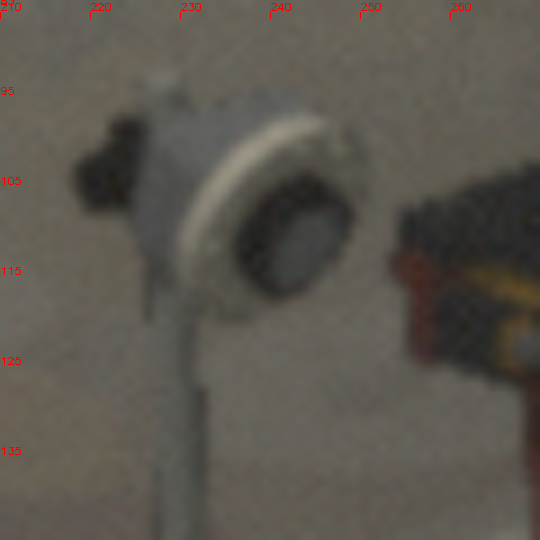

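View pics/side_c1.png

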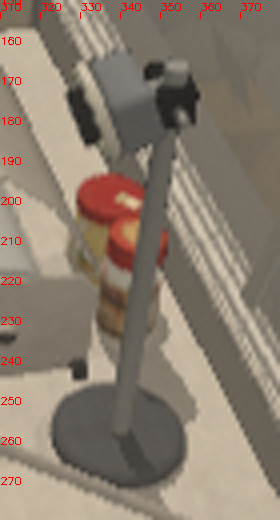

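View pics/side_c2.png

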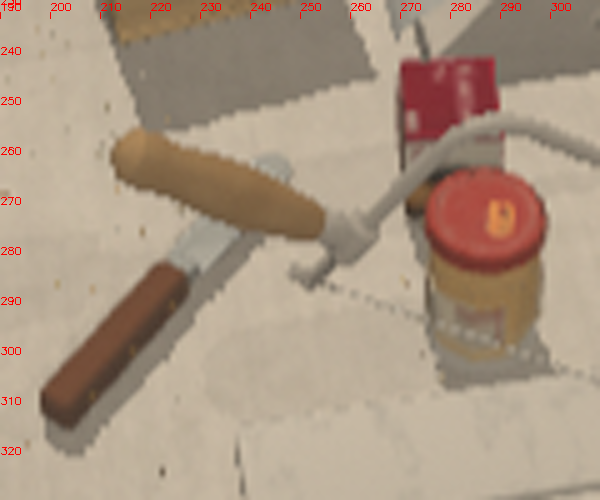

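View pics/scene_c2.png

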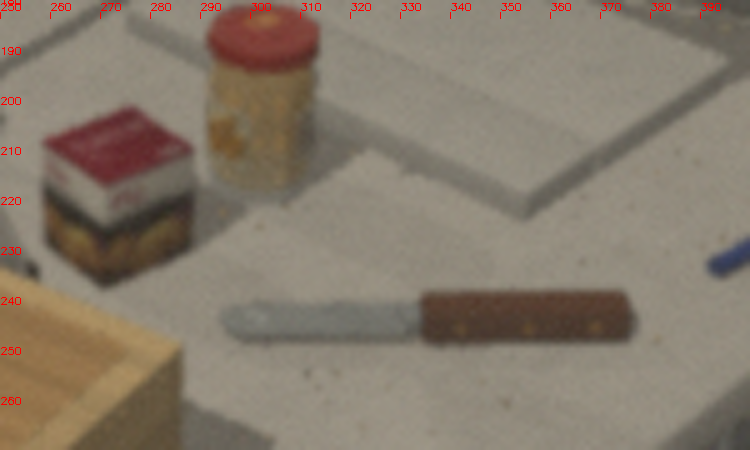

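The case corners, slot (side ≈ (235,210)), knife and stand are all readable. Now I'll fit the poses.

```bash
cat > fit.py <<'E'
from h import *
from station import camera_info
from scipy.optimize import least_squares as LS
C={}
for n in ["scene","side"]:
    i=camera_info(n);C[n]=(i["intrinsics"],i["T"])
i=camera_info("wrist");C["wrist"]=(i["intrinsics"],Tpose(W0['p'],W0['q'])@i["tool_from_camera"])
h=.075
obs=[("scene",(194,259),(h,-h,.107)),("scene",(235.5,228),(-h,-h,.107)),("scene",(286.7,248.7),(-h,h,.107)),("scene",(247,284.5),(h,h,.107)),
("scene",(248,321),(h,h,0)),("scene",(197,294.5),(h,-h,0)),
("side",(200.7,186.4),(h,h,.107)),("side",(212.4,214.3),(-h,h,.107)),("side",(257.4,202.9),(-h,-h,.107)),("side",(214.3,238.6),(-h,h,0)),("side",(257.9,227.4),(-h,-h,0))]
def res(p):
    Rm=R.from_euler('z',p[3]).as_matrix();r=[]
    for n,uv,P in obs: r.append(proj(*C[n],Rm@np.array(P)+p[:3])[0]-uv)
    return np.concatenate(r)
s=LS(res,[.7,.2,0,1.57],x_scale=[.1,.1,.1,.1],loss='soft_l1')
print("case",s.x);print(s.fun.reshape(-1,2))
def tri(obs):
    A=[];b=[]
    for n,uv in obs:
        o,d=ray(*C[n],uv);d/=np.linalg.norm(d);M=np.eye(3)-np.outer(d,d);A.append(M);b.append(M@o)
    x=np.linalg.lstsq(np.vstack(A),np.concatenate(b),rcond=None)[0]
    return x,[np.round(proj(*C[n],x)[0]-uv,1) for n,uv in obs]
if __name__=="__main__":
    w=lambda u,v:(u/1.5-.17,v/1.5-.17)
    print("wire tool handle",tri([("scene",(383,123)),("side",(233,268))]))
    tip=w(300,199); 
    print("tip w",onplane(*C["wrist"],tip,.013),"scene",onplane(*C["scene"],(294.4,243.6),.013))
    print("butt w",onplane(*C["wrist"],w(138,384),.024), onplane(*C["scene"],(376,240),.024),"side",onplane(*C["side"],(199,310),.024))
    print("handle front w",onplane(*C["wrist"],w(213,292),.022),"side",onplane(*C["side"],(221,284),.022), onplane(*C["scene"],(333.5,240),.024))
    print("foot w",onplane(*C["wrist"],w(655,238),.01),"side foot edge",onplane(*C["side"],(338,257),.01))
    print("lens",tri([("scene",(243.3,111.7)),("side",(331,178))]))
    print("posttop",tri([("scene",(228,95)),("side",(352,167))]))
    print("carton top corners",[onplane(*C["wrist"],w(*p),.07) for p in [(400,186),(484,201),(468,291),(386,272)]])
    print("jar top c",onplane(*C["wrist"],w(423,400),.1),onplane(*C["scene"],(301,184),.1))
E
python3 fit.py
```

```text
case [ 0.539   0.2423 -0.0043  1.7431]
[[-1.3213 -0.9888]
 [-1.2502 -1.1457]
 [-0.2447 -0.6489]
 [ 0.2084 -0.7779]
 [-0.0009  1.0651]
 [-1.0953  0.4953]
 [-1.9143 -0.0906]
 [-1.4082  0.8591]
 [ 0.1037  0.8794]
 [-0.8665  1.5171]
 [-0.2021  1.1947]]
wire tool handle (array([ 0.4988, -0.2277,  0.291 ]), [array([-0.6, -0.3]), array([-0.7,  0.6])])
tip w [0.5612 0.0347 0.013 ] scene [0.5571 0.0352 0.013 ]
butt w [ 0.423  -0.1148  0.024 ] [ 0.4078 -0.1142  0.024 ] side [ 0.4136 -0.1212  0.024 ]
handle front w [ 0.4912 -0.0367  0.022 ] side [ 0.4805 -0.0446  0.022 ] [ 0.4859 -0.0366  0.024 ]
foot w [0.8385 0.0038 0.01  ] side foot edge [0.8375 0.0024 0.01  ]
lens (array([0.782 , 0.0023, 0.3113]), [array([-1.1, -1.2]), array([-1. ,  1.3])])
posttop (array([0.8363, 0.0031, 0.3415]), [array([-0.1, -0.2]), array([-0.1,  0.2])])
carton top corners [array([0.6357, 0.0483, 0.07  ]), array([0.6902, 0.0387, 0.07  ]), array([ 0.6825, -0.022 ,  0.07  ]), array([ 0.6267, -0.0087,  0.07  ])]
jar top c [ 0.6509 -0.0876  0.1   ] [ 0.6546 -0.0983  0.1   ]
```

Poses are rough so far. I'll check which wrist-camera viewpoints are reachable before moving, since planning costs no robot time.

```bash
cat >> h.py <<'E'
def quat(x,z):
    """tool axes x (jaw) and z (pointing) -> [w,x,y,z]"""
    z=np.array(z,float);z/=np.linalg.norm(z);x=np.array(x,float);x-=z*(x@z);x/=np.linalg.norm(x)
    q=R.from_matrix(np.c_[x,np.cross(z,x),z]).as_quat();return [float(q[3]),*map(float,q[:3])]
def down(yaw): return quat([np.cos(yaw),np.sin(yaw),0],[0,0,-1])
E
python3 - <<'E'
from station import *
from h import *
def t(n,p,q):
    j=inverse_kinematics(p,q);print(n,None if j is None else np.array(j).round(2))
print(get_joint_pos())
for a in [0.2,.6,.9]:
  for p in [[.45,0,.35],[.5,0,.3],[.45,0,.25]]:
    z=[np.cos(a),0,-np.sin(a)]
    t(("view",a,p,'+'),p,quat([0,1,0],z)); t(("view",a,p,'-'),p,quat([0,-1,0],z))
t("case",[.54,.25,.25],down(0))
t("knife",[.475,-.055,.004],down(-.75));
t("ins",[.574,.03,.08],down(.172))
t("up",[.555,.14,.25],down(.172))
t("cheese",[.539,.2423,.053],down(1.743));t("cheese",[.539,.2423,.053],down(-1.4))
t("pres",[.65,0,.24],quat([0,1,0],[.343,0,-.94]));t("pres",[.65,0,.24],quat([0,-1,0],[.343,0,-.94]))
E
```

```text
[-0.019   0.4235  1.6302  0.      1.0886 -0.019 ]
('view', 0.2, [0.45, 0, 0.35], '+') None
('view', 0.2, [0.45, 0, 0.35], '-') None
('view', 0.2, [0.5, 0, 0.3], '+') None
('view', 0.2, [0.5, 0, 0.3], '-') None
('view', 0.2, [0.45, 0, 0.25], '+') None
('view', 0.2, [0.45, 0, 0.25], '-') None
('view', 0.6, [0.45, 0, 0.35], '+') None
('view', 0.6, [0.45, 0, 0.35], '-') None
('view', 0.6, [0.5, 0, 0.3], '+') [-0.05 -0.07  2.44  2.93  0.19  1.75]
('view', 0.6, [0.5, 0, 0.3], '-') [-0.05 -0.07  2.44  2.93  0.19 -1.39]
('view', 0.6, [0.45, 0, 0.25], '+') [-0.06 -0.    2.58  3.01  0.41  1.65]
('view', 0.6, [0.45, 0, 0.25], '-') [-0.06 -0.    2.58  3.01  0.41 -1.49]
('view', 0.9, [0.45, 0, 0.35], '+') [-0.05 -0.29  2.26  0.06  0.5  -1.66]
('view', 0.9, [0.45, 0, 0.35], '-') [-0.05 -0.29  2.26  0.06  0.5   1.48]
('view', 0.9, [0.5, 0, 0.3], '+') [-0.04 -0.1   2.25  0.08  0.32 -1.67]
('view', 0.9, [0.5, 0, 0.3], '-') [-0.04 -0.1   2.25  0.08  0.32  1.47]
('view', 0.9, [0.45, 0, 0.25], '+') [-0.05 -0.09  2.39  0.17  0.18 -1.77]
('view', 0.9, [0.45, 0, 0.25], '-') [-0.05 -0.09  2.39  0.17  0.18  1.37]
case [ 0.41  0.35  1.67 -0.    1.12  0.41]
knife [-0.14  0.6   2.05 -0.    0.49  0.61]
ins [ 0.03  0.55  1.83 -0.    0.77 -0.14]
up [ 0.23  0.32  1.72 -0.    1.1   0.05]
cheese [ 0.4   0.61  1.8  -0.    0.74 -1.34]
cheese [ 0.4   0.61  1.8  -0.    0.74  1.8 ]
pres [-0.02  0.31  1.81  0.01  0.67 -1.6 ]
pres [-0.02  0.31  1.81  0.01  0.67  1.54]
```

Run:
```python
from station import *
from h import *
import json
log={}
def snap(n):
    p,q=get_tcp_pos(),get_ee_rot(); im=read_camera("wrist")[:,:,::-1]
    cv2.imwrite(f"pics/raw_{n}.png",im); cv2.imwrite(f"pics/{n}.png",cv2.resize(im,None,fx=1.5,fy=1.5,interpolation=cv2.INTER_CUBIC))
    log[n]=[list(map(float,p)),list(map(float,q))]; print(n,get_time(),p,q)
a=.9
move_pose([.45,0,.35],quat([0,1,0],[np.cos(a),0,-np.sin(a)])); snap("cam")
move_pose([.54,.25,.25],down(0)); snap("case")
move_pose([.475,-.06,.14],down(-.75)); snap("knife")
json.dump(log,open("log.json","w"))
```

```text
cam 1.7583 [ 0.4505 -0.      0.3504] [0.2328 0.6679 0.6674 0.2329]
case 3.6083 [0.54   0.2497 0.25  ] [0.     1.     0.0001 0.0001]
knife 4.925 [ 0.476  -0.0596  0.1405] [-0.0002  0.9307 -0.3658  0.0007]
```

View pics/cam.png

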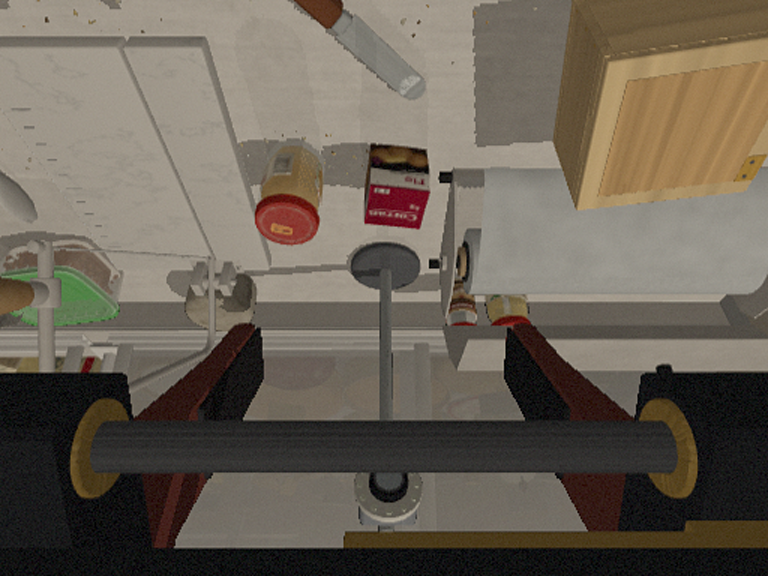

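View pics/case.png

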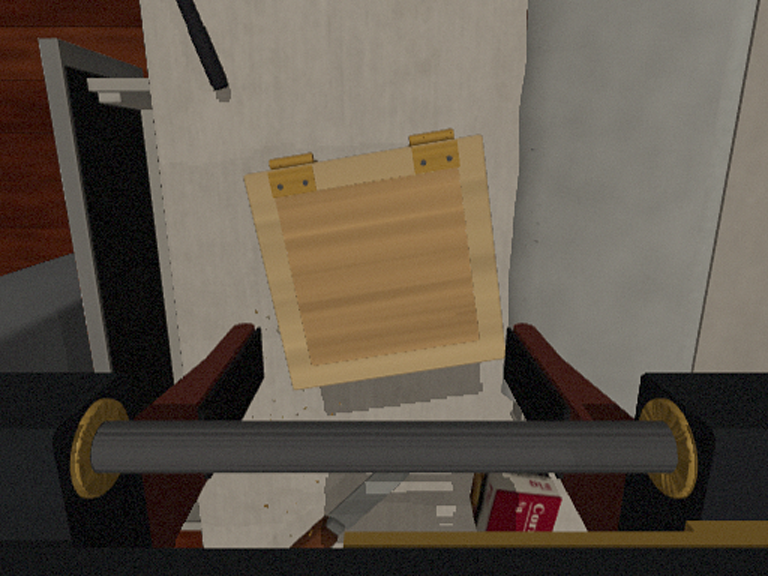

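View pics/knife.png

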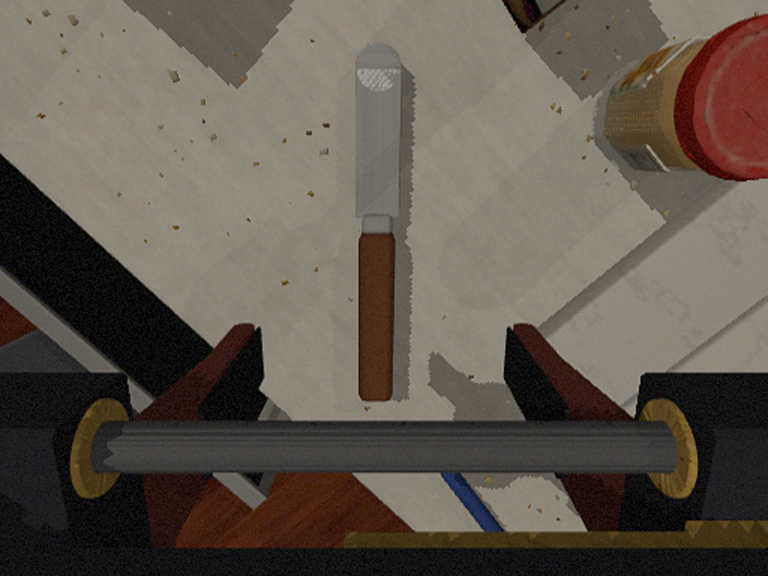

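Wrist views: the knife lies straight along the image from tip (377,42) to butt (375,402). The lid corners are at (245,175), (483,135), (504,358) and (296,389). The lens is at (388,484), with the post base at (387,268). Next I'll compute positions from these.

```bash
cat > fit2.py <<'E'
import json
from fit import *
L=json.load(open("log.json"));i=camera_info("wrist")
for n in L: C[n]=(i["intrinsics"],Tpose(*L[n])@i["tool_from_camera"])
w=lambda u,v:(u/1.5-.17,v/1.5-.17)
if __name__=="__main__":
    cs=[("case",w(*uv),P) for uv,P in [((245,175),(h,h,.107)),((483,135),(h,-h,.107)),((504,358),(-h,-h,.107)),((296,389),(-h,h,.107))]]
    obs[:]=obs+cs*3   # weight
    def r2(p):
        return res([p[0],p[1],0,p[2]])
    s=LS(r2,[.54,.24,1.74],loss='soft_l1');print("all",s.x);print(s.fun.reshape(-1,2)[11:15])
    obs[:]=cs; s=LS(r2,[.54,.24,1.74]);print("wrist only",s.x,s.fun)
    a=onplane(*C["knife"],w(377,233),.024);b=onplane(*C["knife"],w(375,400),.024);t=onplane(*C["knife"],w(377,42),.0143)
    print("knife front,butt,tip",a,b,t,"len",np.linalg.norm((a-b)[:2]),np.linalg.norm((t-b)[:2]))
    d=(t-b)[:2];yaw=np.arctan2(d[1],d[0]);g=t[:2]-.130*d/np.linalg.norm(d);print("yaw",yaw,"grip",g)
    print("post base",onplane(*C["cam"],w(387,268),.012))
    print("lens",tri([("scene",(243.3,111.7)),("side",(331,178)),("cam",w(388,485))]),tri([("scene",(243.3,111.7)),("cam",w(388,485))]))
E
python3 fit2.py|tail -22
python3 - <<'E'
import cv2
im=cv2.imread('pics/raw_cam.png')[295:365,220:300];cv2.imwrite('pics/camz.png',cv2.resize(im,None,fx=8,fy=8,interpolation=cv2.INTER_CUBIC))
E
```

```text
case [ 0.539   0.2423 -0.0043  1.7431]
[[-1.3213 -0.9888]
 [-1.2502 -1.1457]
 [-0.2447 -0.6489]
 [ 0.2084 -0.7779]
 [-0.0009  1.0651]
 [-1.0953  0.4953]
 [-1.9143 -0.0906]
 [-1.4082  0.8591]
 [ 0.1037  0.8794]
 [-0.8665  1.5171]
 [-0.2021  1.1947]]
all [0.5398 0.2441 1.7326]
[[-1.498  -0.0789]
 [ 0.282  -0.6343]
 [ 2.155   0.7978]
 [-1.7753  1.5427]]
wrist only [0.54   0.2443 1.7302] [-1.1536 -0.5415  0.7351 -0.7112  2.2097  0.7892 -1.7936  1.2285]
knife front,butt,tip [ 0.4906 -0.0399  0.024 ] [ 0.4157 -0.1179  0.024 ] [0.5617 0.0361 0.0143] len 0.10811926377123642 0.21219016096012364
yaw 0.8120955970874127 grip [ 0.4722 -0.0582]
post base [0.8329 0.006  0.012 ]
lens (array([0.7818, 0.0034, 0.3131]), [array([-1.3, -1.7]), array([-1.1,  0.5]), array([-1.1, -2.2])]) (array([0.7739, 0.0058, 0.3147]), [array([ 0. , -1.3]), array([ 0.6, -2.5])])
```

View pics/camz.png

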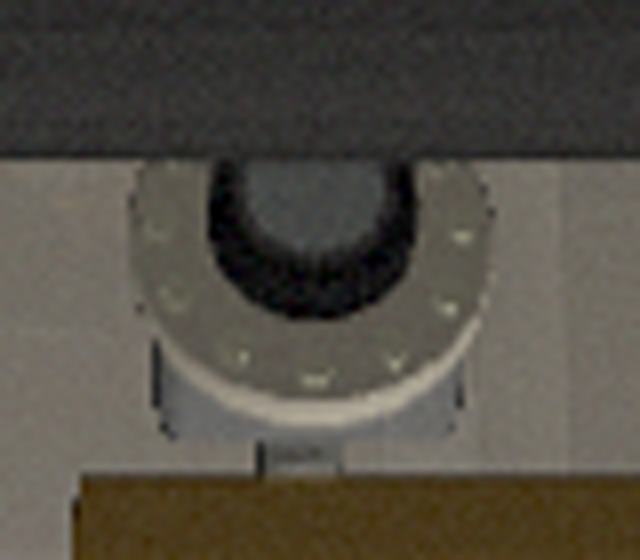

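```bash
python3 - <<'E' | tail -8
from fit2 import *
print("slot from side",onplane(*C["side"],(235.1,210.6),.0925))
o,d=ray(*C["cam"],(258.2,322.0))
for x in (.774,.778,.782): print("lens",o+d*(x-o[0])/d[0])
E
python3 - <<'E'
from station import *
from h import *
q=down(.812-np.pi/2); g=np.array([.4732,-.0572])
f0=get_ft_force()
move_pose([*g,.03],q)
print(movel([*g,.004],v=.08,until_force=8), get_tcp_pos(), get_time())
command_gripper(0.0); print(get_grip_width()*88, get_ft_force()-f0)
movel([*g,.06]); print(get_grip_width()*88,get_ft_force()-f0,get_ft_torque(), get_time())
for n in ["side","wrist"]:
    cv2.imwrite(f"pics/k_{n}.png",cv2.resize(read_camera(n)[:,:,::-1],None,fx=1.5,fy=1.5,interpolation=cv2.INTER_CUBIC))
E
```

```text
[-1.4082  0.8591]
 [ 0.1037  0.8794]
 [-0.8665  1.5171]
 [-0.2021  1.1947]]
slot from side [0.5538 0.174  0.0925]
lens [0.774  0.0044 0.3165]
lens [0.778  0.0045 0.3155]
lens [0.782  0.0045 0.3145]
False [ 0.4735 -0.0573  0.0043] 5.9167
21.92166454909193 [-0.351   0.2018 -0.7606]
21.778855788126766 [-0.555  -0.3726 -2.1775] [-0.0309  0.0496  0.0319] 7.4667
```

View pics/k_wrist.png

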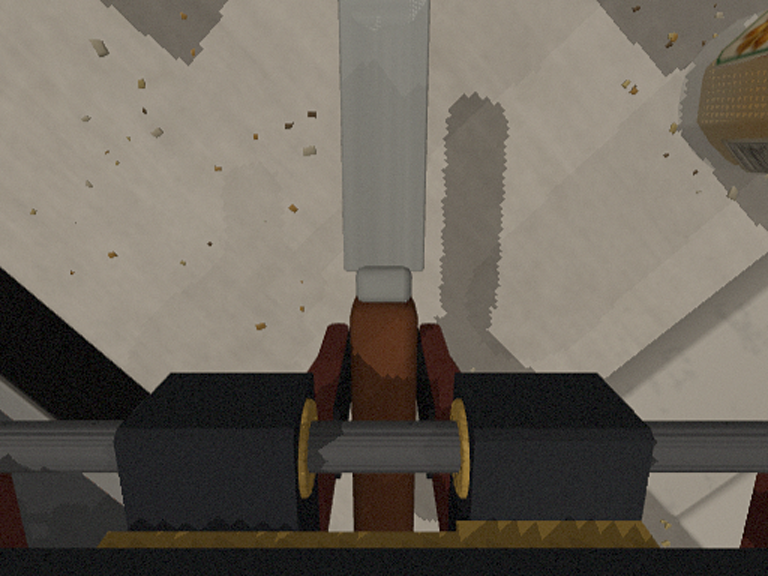

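View pics/k_side.png

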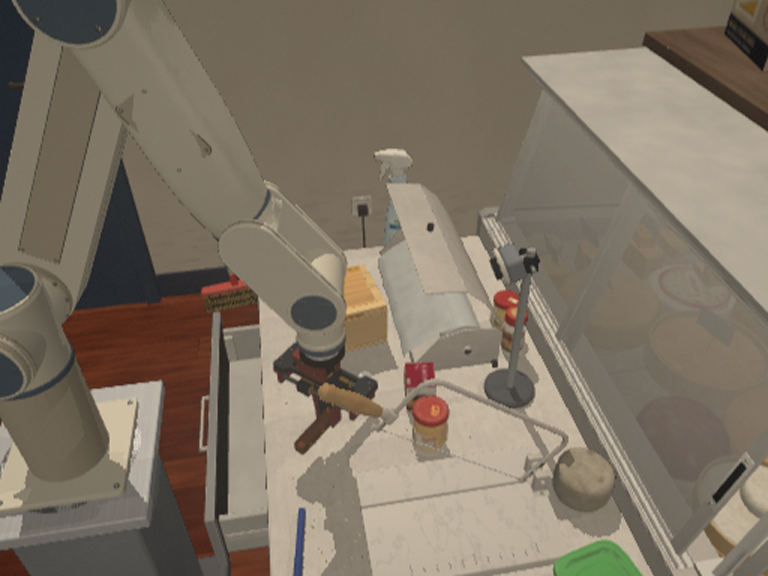

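The knife is held straight and level, with blade centred at column 384 in the wrist view. Now I'll go to the pre-insertion pose and look.

```bash
cat >> h.py <<'E'
YAW=1.731
X=np.array([np.cos(YAW),np.sin(YAW),0]);Y=np.array([-np.sin(YAW),np.cos(YAW),0])
CASE=np.array([.5402,.2448,0.]); MOUTH=CASE-.075*X+[0,0,.0925]
BL=np.array([0,0,.0087])   # blade height over TCP
def tcp_for_tip(tip): return np.array(tip)-.130*X-BL
E
python3 - <<'E'
from station import *
from h import *
q=down(YAW-np.pi/2)
move_pose(tcp_for_tip(MOUTH-.025*X),q);print(get_tcp_pos(),tcp_for_tip(MOUTH-.025*X),get_time())
im=read_camera("side")[:,:,::-1];cv2.imwrite("pics/pi_side.png",cv2.resize(im[150:260,180:300],None,fx=5,fy=5,interpolation=cv2.INTER_CUBIC))
im=read_camera("scene")[:,:,::-1];cv2.imwrite("pics/pi_scene.png",cv2.resize(im[190:330,180:340],None,fx=4,fy=4,interpolation=cv2.INTER_CUBIC))
cv2.imwrite("pics/pi_wrist.png",cv2.resize(read_camera("wrist")[:,:,::-1],None,fx=1.5,fy=1.5))
E
```

```text
[0.5755 0.0176 0.0826] [0.5769 0.0177 0.0838] 8.325
```

View pics/pi_side.png

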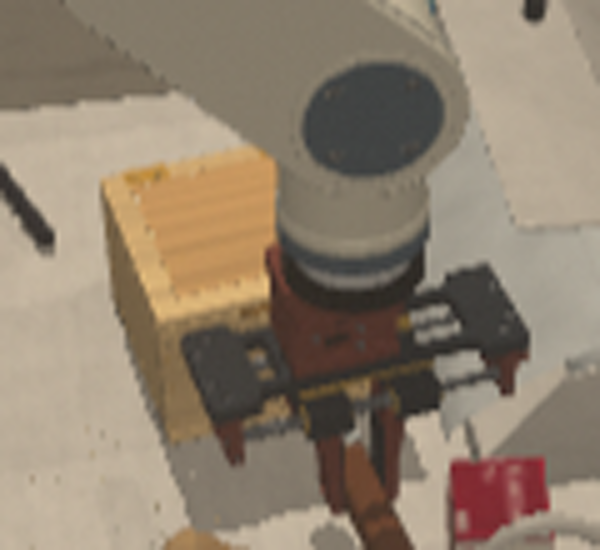

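View pics/pi_scene.png

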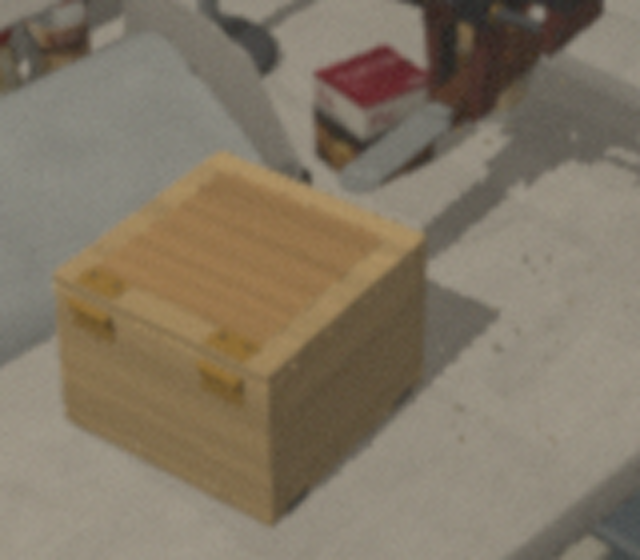

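View pics/pi_wrist.png

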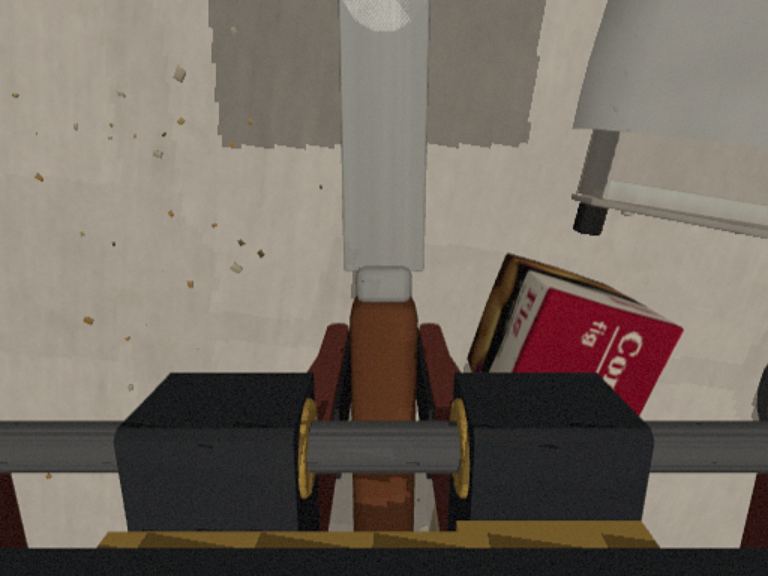

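```bash
python3 - <<'E' | tail -12
from fit import *
from h import *
K,T=C["scene"]
tc=np.array([0.5755,0.0176,0.0826]);
tip=tc+.130*X+BL
c=lambda p:((p-np.array([180,190]))*4+1.5).round(0)
print("tip",c(proj(K,T,tip)), "slot",c(proj(K,T,MOUTH)), "blade edges 30mm back", c(proj(K,T,tip-.03*X+.013*Y)),c(proj(K,T,tip-.03*X-.013*Y)))
print("front corners top",c(proj(K,T,CASE-.075*X-.075*Y+[0,0,.107])),c(proj(K,T,CASE-.075*X+.075*Y+[0,0,.107])),c(proj(K,T,CASE+.075*X-.075*Y+[0,0,.107])),c(proj(K,T,CASE+.075*X+.075*Y+[0,0,.107])))
E
```

```text
[-1.2502 -1.1457]
 [-0.2447 -0.6489]
 [ 0.2084 -0.7779]
 [-0.0009  1.0651]
 [-1.0953  0.4953]
 [-1.9143 -0.0906]
 [-1.4082  0.8591]
 [ 0.1037  0.8794]
 [-0.8665  1.5171]
 [-0.2021  1.1947]]
tip [[343. 188.]] slot [[316. 206.]] blade edges 30mm back [[389. 172.]] [[354. 158.]]
front corners top [[216. 144.]] [[423. 230.]] [[ 47. 267.]] [[263. 371.]]
```

Run:
```python
from station import *
from h import *
im=read_camera("scene")[:,:,::-1];cv2.imwrite("pics/raw_pi_scene.png",im)
K=camera_info("scene")["intrinsics"];T=camera_info("scene")["T"]
x0,y0,f=225,205,12
c=cv2.resize(im[y0:y0+48,x0:x0+66],None,fx=f,fy=f,interpolation=cv2.INTER_CUBIC)
tc=get_tcp_pos();tip=tc+.130*X+BL
xx=np.linspace(-.07,0,60);pts=[]
b=[]
for s in np.linspace(-np.pi/2,np.pi/2,15): b.append([-.013+.013*np.cos(s),.013*np.sin(s)])
b=[[-.06,-.013]]+b+[[-.06,.013]]
bias=np.array([1.4,2.0])
for off,col in ((0,(0,255,0)),):
  p=[tip+u*X+v*Y for u,v in b]; uv=(proj(K,T,np.array(p))+bias-[x0,y0]+.5)*f-.5
  cv2.polylines(c,[uv.round().astype(int)],False,col,1)
q=[CASE-.075*X+s*.075*Y+[0,0,z] for z in (.107,.099) for s in (-1,1)]
uv=((proj(K,T,np.array(q))+bias-[x0,y0]+.5)*f).astype(int)
cv2.polylines(c,[uv[:2]],False,(255,0,0),1);cv2.polylines(c,[uv[2:]],False,(0,0,255),1)
cv2.imwrite("pics/tipz.png",c)
```

```text
(no output)
```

View pics/tipz.png

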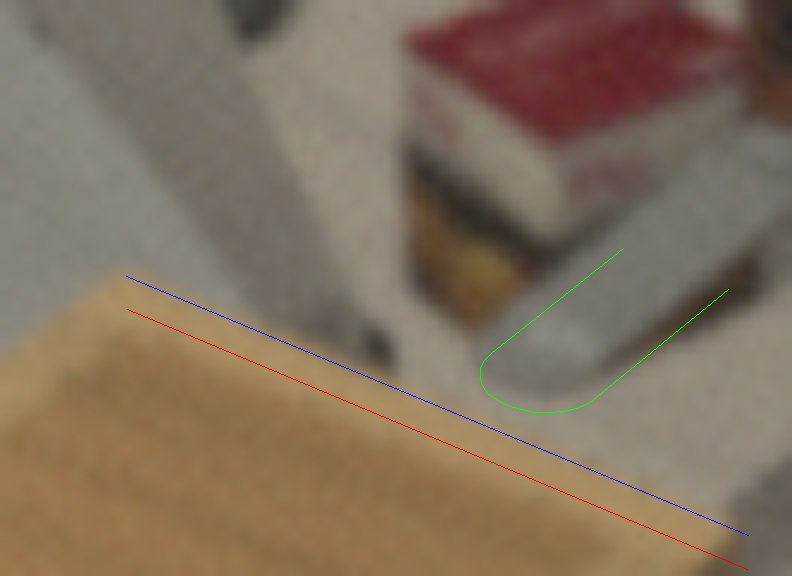

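The overlay agrees to about 1 px (2 mm), within the slot's clearance. Inserting.

Run:
```python
from station import *
from h import *
f0=get_ft_force();print(get_tcp_pos())
hit=movel(tcp_for_tip(MOUTH+.027*X),v=.05,until_force=5)
p=get_tcp_pos();print(hit,p,"tip depth",(p+.13*X-MOUTH)@X,"lat",(p-MOUTH)@Y,get_ft_force()-f0,get_time())
im=read_camera("scene")[:,:,::-1];cv2.imwrite("pics/ins_scene.png",cv2.resize(im[190:290,180:340],None,fx=5,fy=5,interpolation=cv2.INTER_CUBIC))
```

```text
[0.5758 0.0171 0.0833]
False [0.5687 0.0689 0.0838] tip depth 0.026808169154007376 lat -2.5937843444373517e-05 [-0.5934  1.0167  1.5227] 9.7167
```

View pics/ins_scene.png

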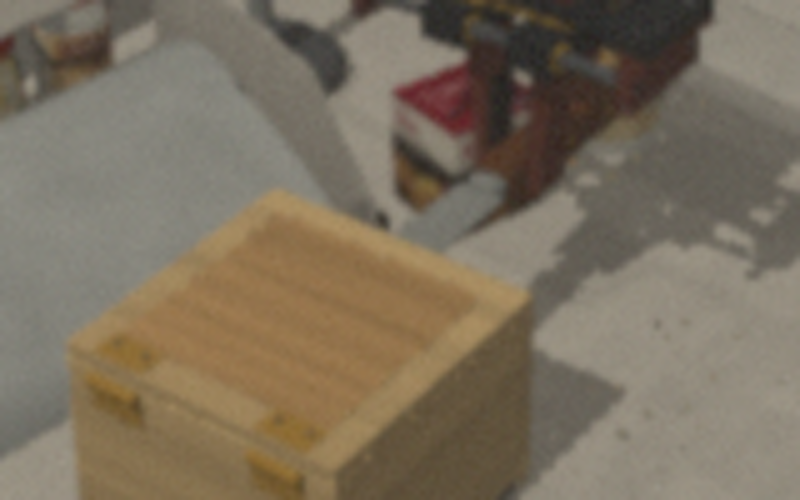

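The blade is in the slot under the lid edge, with no contact force. Now I'll swing the tip in an arc about the hinge.

Run:
```python
from station import *
from h import *
H=MOUTH+.150*X; H[2]=.099
r=.124
t=lambda th: tcp_for_tip(H+r*(-np.cos(th)*X+[0,0,np.sin(th)])-[0,0,.0013])
for th in np.radians([10,24]):
    movel(t(th),v=.09); print(round(np.degrees(th)),get_tcp_pos()-t(th),get_ft_force(),round(get_grip_width()*88,2),get_time())
im=read_camera("scene")[:,:,::-1];cv2.imwrite("pics/pr1.png",cv2.resize(im[170:300,170:350],None,fx=4,fy=4,interpolation=cv2.INTER_CUBIC))
```

```text
10 [ 0.0005 -0.0001  0.0007] [ 0.3498 -0.6935 -2.5104] 21.94 10.2167
24 [0.0002 0.0002 0.0004] [ 0.9472 -0.2761 -1.4222] 21.62 10.7
```

View pics/pr1.png

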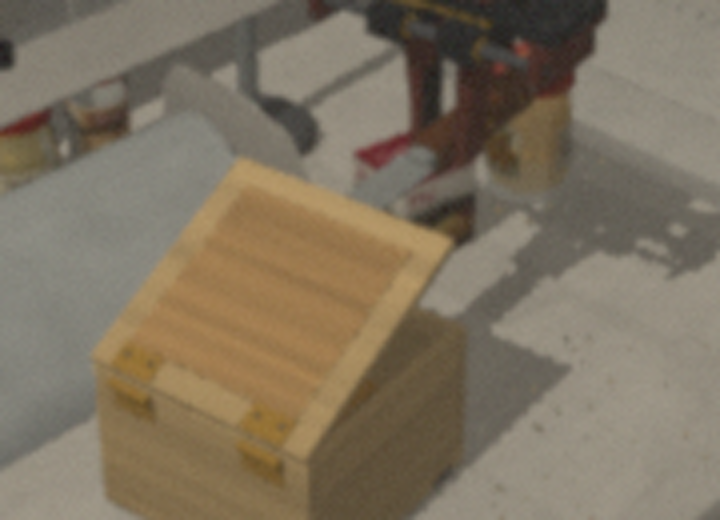

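The lid is rising on the blade as planned (front edge at (450,240)), so I'll continue past upright.

Run:
```python
from station import *
from h import *
H=MOUTH+.150*X; H[2]=.099
r=.124
t=lambda th: tcp_for_tip(H+r*(-np.cos(th)*X+[0,0,np.sin(th)])-[0,0,.0013])
for th in np.radians([38,52,66,80,92,104,112]):
    movel(t(th),v=.11); print(round(np.degrees(th)),get_tcp_pos()-t(th),get_ft_force(),round(get_grip_width()*88,2),get_time())
im=read_camera("scene")[:,:,::-1];cv2.imwrite("pics/pr2.png",cv2.resize(im[130:320,150:400],None,fx=3,fy=3,interpolation=cv2.INTER_CUBIC))
```

```text
38 [0.0002 0.0002 0.0003] [ 0.4572 -0.0405 -1.9503] 21.8 11.175
52 [0.0003 0.0007 0.0007] [-0.8459  0.3275 -1.935 ] 21.83 11.6
66 [0.0001 0.0006 0.0003] [ 0.3855  0.4118 -0.6941] 21.68 12.025
80 [-0.0001  0.0002 -0.0001] [-0.1195  0.3777 -1.0673] 22.01 12.45
92 [-0.0001  0.0001 -0.0001] [ 0.2856 -0.5034 -0.7929] 21.94 12.8333
104 [-0.0001  0.     -0.0002] [ 0.4126  0.4256 -0.8079] 22.04 13.2167
112 [-0.0002  0.0001 -0.0003] [-0.0671 -0.2682 -1.2555] 21.98 13.525
```

View pics/pr2.png

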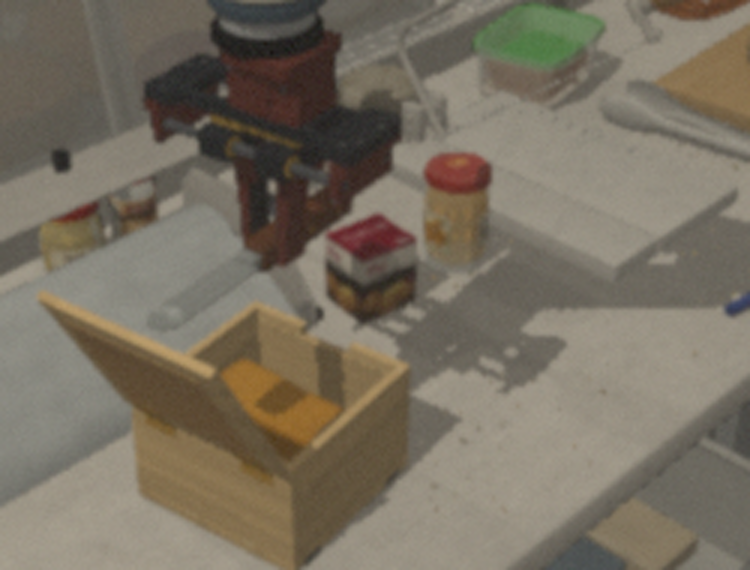

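The lid is right back and the orange block is visible at (280,400). Next, lay the knife back on the free spot it came from.

Run:
```python
from station import *
from h import *
p=get_tcp_pos(); movel(p-.06*X,v=.2)
g=np.array([.4735,-.0573]); q=down(.812-np.pi/2)
move_pose([*g,.04],q)
print(movel([*g,.0045],v=.06,until_force=4),get_tcp_pos(),get_ft_force(),get_time())
command_gripper(1.0); wait(.1)
movel([*g,.10],v=.25)
im=read_camera("wrist")[:,:,::-1];cv2.imwrite("pics/laid.png",cv2.resize(im,None,fx=1.5,fy=1.5))
# view over the case
q=down(YAW)
v=CASE+[0,0,.26]+.02*Y
move_pose(v,q)
import json
L=json.load(open("log.json"));L["cheese"]=[list(map(float,get_tcp_pos())),list(map(float,get_ee_rot()))];json.dump(L,open("log.json","w"))
im=read_camera("wrist")[:,:,::-1];cv2.imwrite("pics/raw_cheese.png",im);cv2.imwrite("pics/cheese.png",cv2.resize(im,None,fx=1.5,fy=1.5,interpolation=cv2.INTER_CUBIC))
print(get_time(),L["cheese"],get_joint_pos())
im=read_camera("scene")[:,:,::-1];cv2.imwrite("pics/laid_scene.png",cv2.resize(im[130:320,150:400],None,fx=3,fy=3,interpolation=cv2.INTER_CUBIC))
```

```text
True [ 0.4727 -0.057   0.0038] [0.3033 1.282  4.3644] 15.7667
19.2917 [[0.5201579211760394, 0.24108952868675065, 0.259012028820118], [-0.0003264255908016405, 0.6487206865031478, 0.7610260969482051, -0.0008025665079652622]] [ 0.4131  0.3076  1.7122 -0.0001  1.1233 -1.3165]
```

View pics/laid.png

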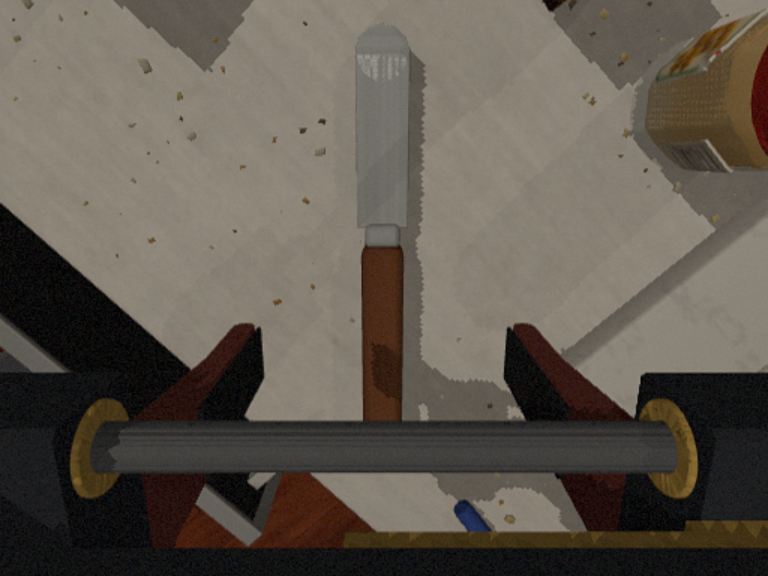

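View pics/cheese.png

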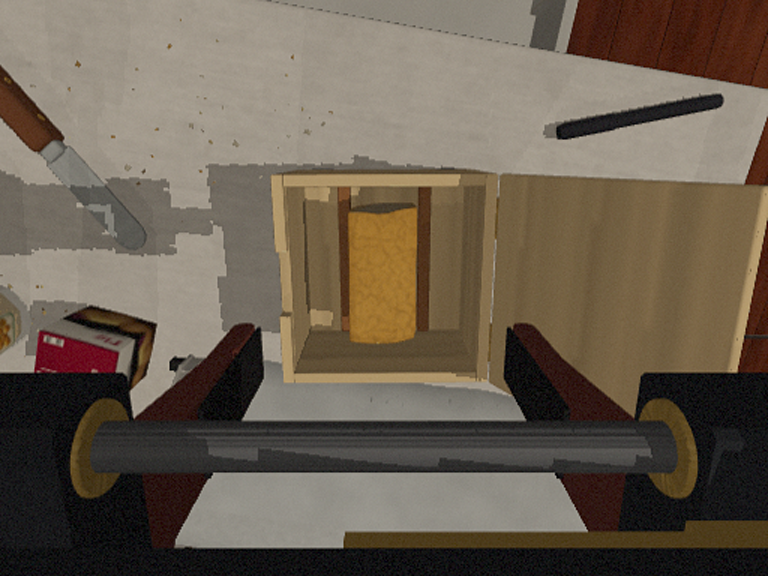

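View pics/laid_scene.png

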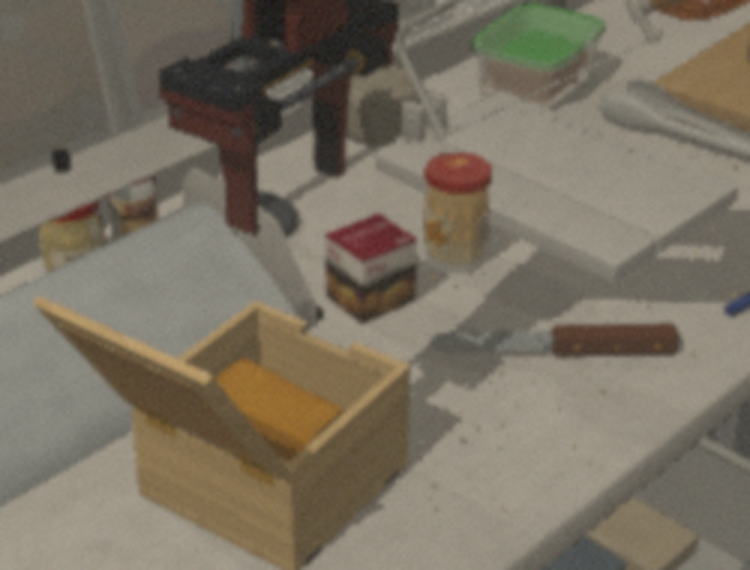

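The knife is laid flat. The cheese's top-face corners are at (349,210), (416,208), (415,341) and (351,343), so I'll compute the grasp.

```bash
python3 - <<'E' | tail -9
from fit2 import *
from h import *
P=[onplane(*C["cheese"],w(*p),.083) for p in [(349,210),(416,208),(415,341),(351,343)]]
for p in P: print(p, "case frame",(p-CASE)@X,(p-CASE)@Y)
m=np.mean(P,0);print("centre",m,(m-CASE)@X,(m-CASE)@Y)
print(np.linalg.norm(P[0]-P[1]),np.linalg.norm(P[2]-P[3]),np.linalg.norm(P[1]-P[2]),np.linalg.norm(P[0]-P[3]))
for a,b in ((0,3),(1,2)):
    d=P[a]-P[b];print("long axis yaw",np.arctan2(d[1],d[0])+0, "case Y yaw",np.arctan2(Y[1],Y[0]))
for n,pp in [("rim",[(273,174),(497,174),(490,384),(285,383)])]:
    Q=[onplane(*C["cheese"],w(*p),.098) for p in pp];print("rim",[((q-CASE)@X,(q-CASE)@Y) for q in Q])
E
python3 - <<'E'
import cv2
im=cv2.imread('pics/raw_cheese.png')[105:260,175:345];cv2.imwrite('pics/chz.png',cv2.resize(im,None,fx=3.7,fy=3.7,interpolation=cv2.INTER_CUBIC))
E
```

```text
[0.4939 0.2115 0.083 ] case frame -0.02551898763157421 0.05105619917692774
[0.4851 0.2576 0.083 ] case frame 0.021388250065983352 0.05235905514092058
[0.5833 0.2742 0.083 ] case frame 0.022159339370372247 -0.04724078336894131
[0.5925 0.2269 0.083 ] case frame -0.026044107970509482 -0.04877282048204819
centre [0.5387 0.2425 0.083 ] -0.002003876541432048 0.001850412616714643
0.04692532772478075 0.04822778735605745 0.0996028233028859 0.09983040076771488
long axis yaw -2.9866491291621333 case Y yaw -2.98138898038469
long axis yaw -2.973647262014568 case Y yaw -2.98138898038469
rim [(np.float64(-0.07389269542480745), np.float64(0.0764330303352752)), (np.float64(0.07325104044967615), np.float64(0.07613865903566437)), (np.float64(0.0769278172389825), np.float64(-0.0751969545985097)), (np.float64(-0.07420270860773341), np.float64(-0.07414739183440365))]
```

View pics/chz.png

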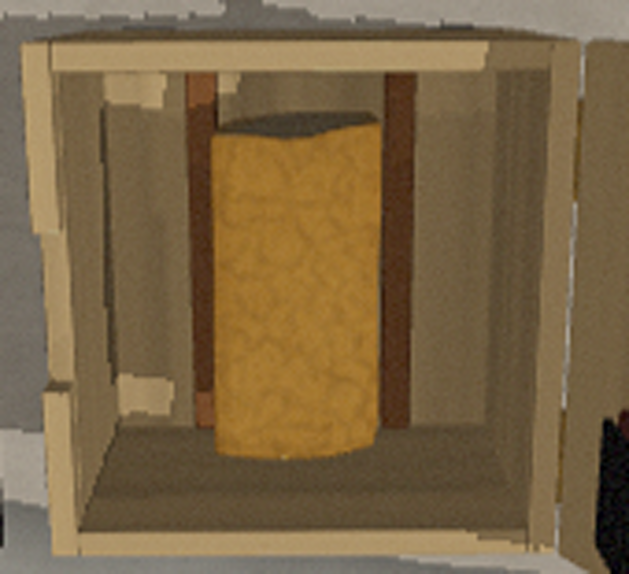

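Case pose confirmed to within 2 mm, and the block sits centred. Grasp and lift.

Run:
```python
from station import *
from h import *
q=down(YAW); c=CASE-.0015*X+.002*Y
f0=get_ft_force()
movel(c+[0,0,.13],v=.2)
print(movel(c+[0,0,.051],v=.08,until_force=6),get_tcp_pos()-c,get_ft_force()-f0,get_time())
command_gripper(0.0); print(get_grip_width()*88,get_ft_force()-f0)
print(movel(c+[0,0,.10],v=.08), get_grip_width()*88,get_ft_force()-f0)
movel(c+[0,0,.24],v=.25)
print(get_grip_width()*88,get_ft_force()-f0,get_ft_torque(),get_time())
im=read_camera("wrist")[:,:,::-1];cv2.imwrite("pics/lift_w.png",cv2.resize(im,None,fx=1.5,fy=1.5))
im=read_camera("scene")[:,:,::-1];cv2.imwrite("pics/lift_s.png",cv2.resize(im[100:320,150:400],None,fx=2.6,fy=2.6,interpolation=cv2.INTER_CUBIC))
```

```text
False [0.0004 0.0002 0.0515] [ 0.8542  0.5332 -0.206 ] 21.2833
50.716126407834594 [ 0.6977  0.229  -0.1519]
False 50.707368767261514 [ 0.3877  0.9186 -4.7622]
50.379942269812666 [-0.3617 -0.1006 -5.2302] [ 0.0901  0.0146 -0.0046] 23.425
```

View pics/lift_w.png

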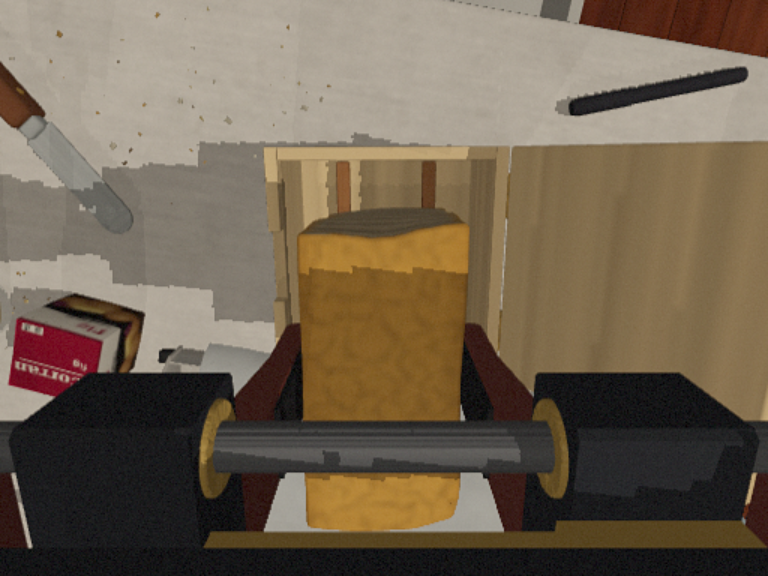

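View pics/lift_s.png

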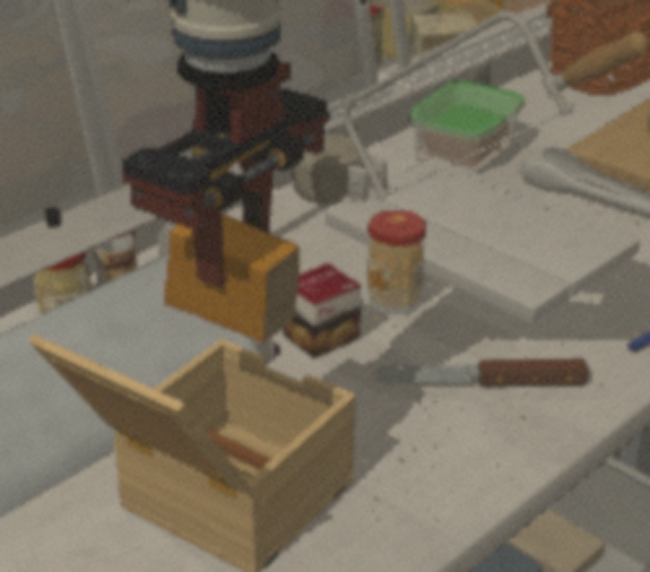

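```bash
python3 - <<'E' | tail -6
from fit2 import *
from h import *
for a,b in [((342,106),(290,256)),((282.7,148),(376,291)),((298,173),(350,319))]: print("bow",tri([("scene",a),("side",b)]))
K=i["intrinsics"];T=i["tool_from_camera"]
P=[onplane(K,T,w(*p),-.0315) for p in [(300,236),(468,222),(461,508),(306,530)]]
print("block top in tool",np.array(P).tolist(),np.mean(P,0))
E
```

```text
[-0.8665  1.5171]
 [-0.2021  1.1947]]
bow (array([ 0.6243, -0.2246,  0.3034]), [array([0.7, 0.5]), array([ 0.8, -0.8])])
bow (array([ 0.8434, -0.2177,  0.1156]), [array([-1.9, -1.6]), array([-2.2,  2.3])])
bow (array([ 0.7842, -0.2316,  0.0397]), [array([-1. , -0.8]), array([-1.2,  1.1])])
block top in tool [[-0.02376790837467897, -0.04743761235270665, -0.0315], [0.022309714977277014, -0.051266087340885814, -0.0315], [0.024165418533965272, 0.04129057039664423, -0.0315], [-0.02622788980727458, 0.049794029491239566, -0.0315]] [-0.0009 -0.0019 -0.0315]
```

```bash
cat >> h.py <<'E'
A=.35
LENS=np.array([.778,.0045,.314]); CX=np.array([np.cos(A),0,np.sin(A)]);CZ=np.array([-np.sin(A),0,np.cos(A)])
E
python3 - <<'E'
from station import *
from h import *
q=quat([0,1,0],-CZ); Rm=np.c_[np.array([0,1,0]),CX,-CZ]
tg=LENS-.150*CX-Rm@np.array([-.001,-.001,.0075])
move_pose(tg-.05*CX,q); movel(tg,v=.1); wait(.2)
print(tg,get_tcp_pos(),get_ee_rot(),q,get_time(),get_grip_width()*88)
for n in ("scene","side","wrist"):
    im=read_camera(n)[:,:,::-1];cv2.imwrite(f"pics/raw_f_{n}.png",im)
c=lambda im,x,y,w,h,f:cv2.resize(im[y:y+h,x:x+w],None,fx=f,fy=f,interpolation=cv2.INTER_CUBIC)
cv2.imwrite("pics/f_scene.png",c(cv2.imread("pics/raw_f_scene.png"),190,70,150,115,5))
cv2.imwrite("pics/f_side.png",c(cv2.imread("pics/raw_f_side.png"),230,130,150,115,5))
cv2.imwrite("pics/f_wrist.png",c(cv2.imread("pics/raw_f_wrist.png"),0,0,512,384,1.5))
E
```

```text
[0.6355 0.0055 0.27  ] [0.6348 0.0056 0.2696] [0.1228 0.6963 0.6964 0.1228] [0.12311304475219217, 0.6963068132740371, 0.6963068132740371, 0.12311304475219217] 25.3333 50.697538261439284
```

View pics/f_scene.png

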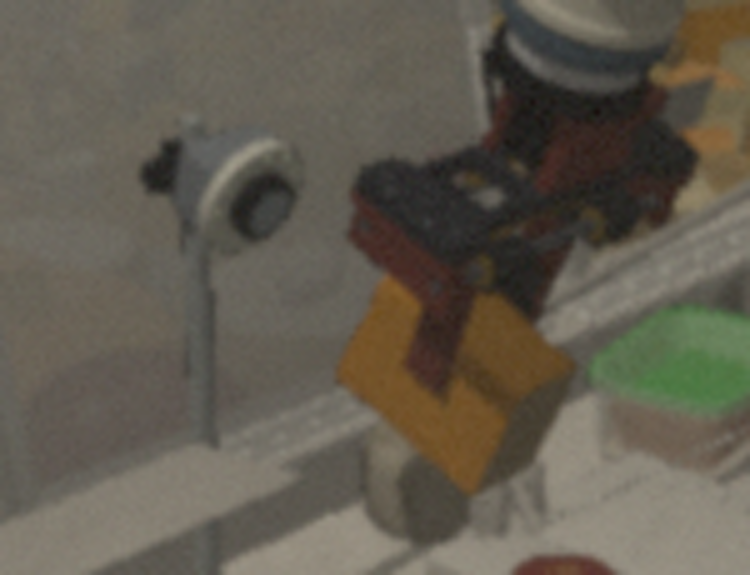

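View pics/f_side.png

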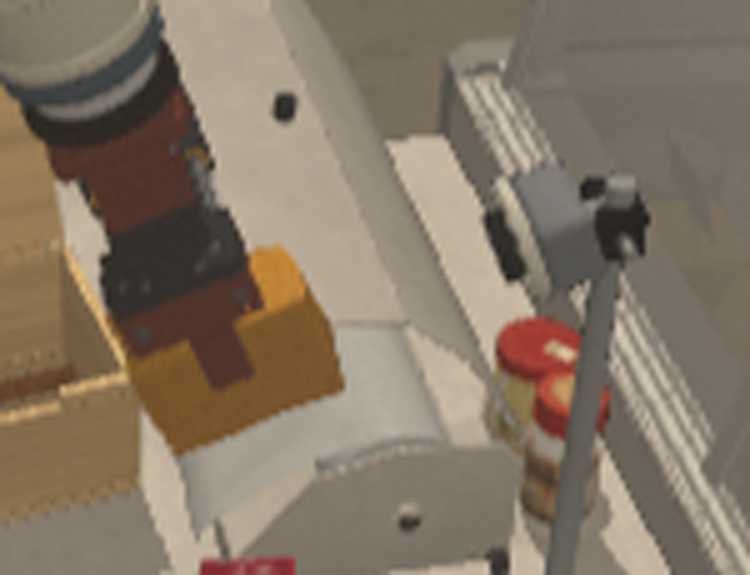

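View pics/f_wrist.png

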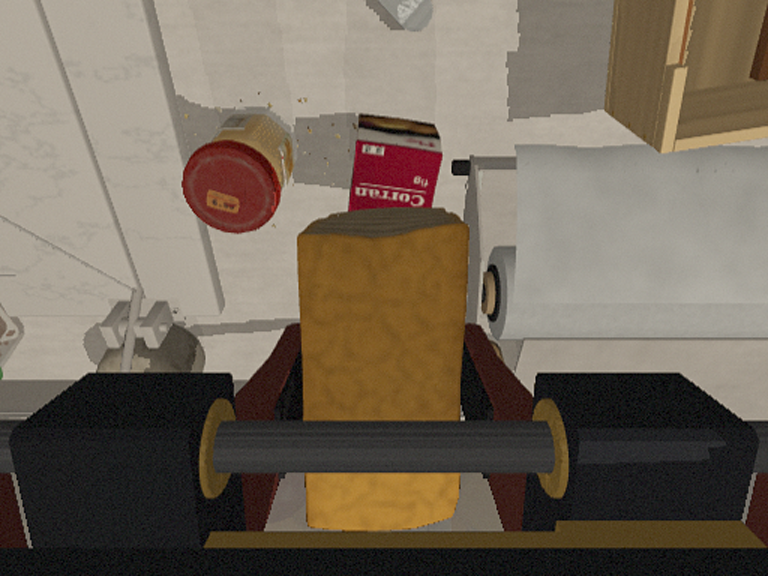

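The block is held before the lens with nothing touching. I'll overlay the predicted block and ring to check alignment.

```bash
cat > ov.py <<'E'
from h import *
from station import camera_info
import sys
def draw(n,x0,y0,wd,ht,f,tcp,q,out,bias,lens=LENS,pit=0,yaw=0,cyaw=0,cc=(-.001,-.001,.0075)):
    i=camera_info(n);K,T=i["intrinsics"],i["T"]
    im=cv2.imread(f"pics/raw_f_{n}.png");im=cv2.resize(im[y0:y0+ht,x0:x0+wd],None,fx=f,fy=f,interpolation=cv2.INTER_CUBIC)
    px=lambda P:((proj(K,T,P)+bias-[x0,y0]+.5)*f).round().astype(int)
    M=Tpose(tcp,q);Rb=R.from_euler('xz',[pit,yaw]).as_matrix()
    V=np.array([[a,b,c] for a in(-.0255,.0255) for b in(-.052,.052) for c in(-.0375,.0375)])
    W=(V@Rb.T+cc)@M[:3,:3].T+M[:3,3]
    p=px(W)
    for a in range(8):
        for b in range(a):
            if bin(a^b).count('1')==1: cv2.line(im,tuple(map(int,p[a])),tuple(map(int,p[b])),(0,255,0),1)
    Rc=R.from_euler('z',cyaw).as_matrix();t=np.linspace(0,2*np.pi,40)
    ring=lens+((np.c_[0*t,np.cos(t),0*t]+np.outer(np.sin(t),CZ))*.034)@Rc.T
    cv2.polylines(im,[px(ring)],True,(0,0,255),1)
    ax=px(np.array([lens,lens-Rc@CX*.1,lens+Rc@CX*.062,lens+Rc@CX*.062-[0,0,.1]]));cv2.polylines(im,[ax[:2]],False,(255,0,255),1);cv2.polylines(im,[ax[[0,2,3]]],False,(255,255,0),1)
    cv2.imwrite(out,im)
E
python3 - <<'E'
from ov import *
tcp=[0.6348,0.0056,0.2696];q=[0.1228,0.6963,0.6964,0.1228]
draw("scene",190,70,150,115,5,tcp,q,"pics/o_scene.png",np.array([.6,.8]))
draw("side",230,130,150,115,5,tcp,q,"pics/o_side.png",np.array([.9,-.9]))
E
```

```text
(no output)
```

View pics/o_scene.png

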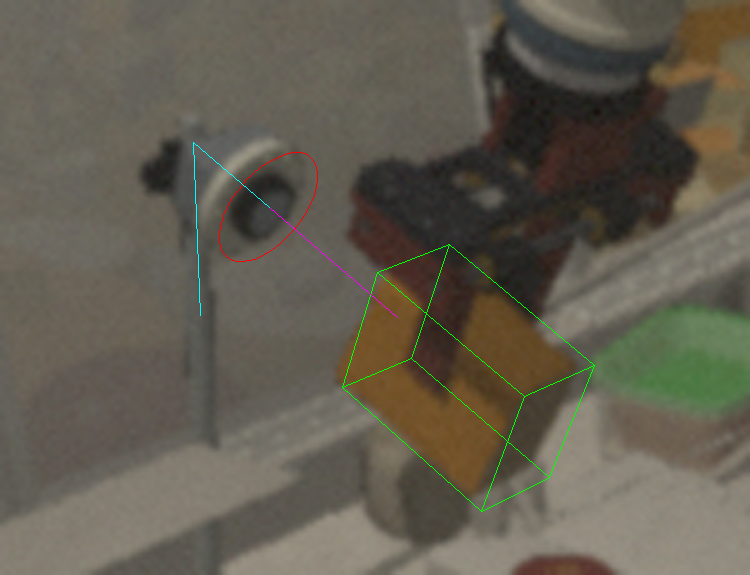

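View pics/o_side.png

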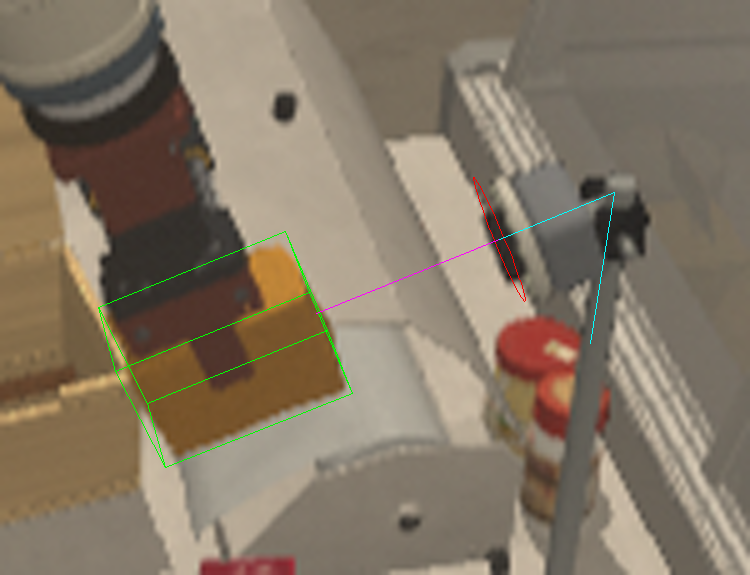

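```bash
python3 - <<'E' | tail -6
from fit2 import *
from h import *
s=lambda u,v:np.array([190+u/5-.4,70+v/5-.4]); d=lambda u,v:np.array([230+u/5-.4,130+v/5-.4])
lens=tri([("scene",s(268,211)),("side",d(502,249))]);print("lens",lens)
yh=np.array([0,1,0])
for hh,wd in ((.0375,.0255),(.035,.0245)):
  o=[("scene",s(404,435),+wd*yh-hh*CZ),("side",d(261,418),-wd*yh-hh*CZ)]
  f=lambda p:np.concatenate([proj(*C[n],p+off)[0]-uv for n,uv,off in o])
  r=LS(f,[.64,0,.26]);v=r.x-lens[0];print("block",r.x,r.fun,"rel: along",-v@CX,"lat",v[1],"up",v@CZ)
M=Tpose([0.6348,0.0056,0.2696],[0.1228,0.6963,0.6964,0.1228]);print("model block",M@[-.001,-.001,.0075,1])
E
```

```text
[-0.8665  1.5171]
 [-0.2021  1.1947]]
lens (array([0.7807, 0.0019, 0.3096]), [array([-0.5, -0.6]), array([-0.5,  0.6])])
block [0.6391 0.0067 0.2684] [-0.7953 -0.6555 -0.7128  0.7842] rel: along 0.1471995396040688 lat 0.004819234025526713 up 0.009901009335265528
block [0.6404 0.0068 0.2653] [-0.6938 -0.5722 -0.6222  0.6842] rel: along 0.14696619304878075 lat 0.004920363960052824 up 0.006554608833093379
model block [0.6364 0.0046 0.2622 1.    ]
```

The stereo and wrist measurements agree on a slightly lower lens (z≈0.310, after accounting for the protruding lens barrel). I'll make a small correction, settle and check.

Run:
```python
from station import *
from h import *
p=get_tcp_pos(); Rm=np.c_[np.array([0,1,0]),CX,-CZ]
tg=np.array([.780,.0025,.310])-.150*CX-Rm@np.array([-.001,-.001,.007])
movel(tg,v=.03); wait(1.0)
print(tg,get_tcp_pos(),np.abs(get_qvel()).max(),get_grip_width()*88,get_ft_force(),get_time())
for n in ("scene","side"):
    im=read_camera(n)[:,:,::-1];cv2.imwrite(f"pics/end_{n}.png",cv2.resize(im,None,fx=1.5,fy=1.5,interpolation=cv2.INTER_CUBIC))
```

```text
[0.6376 0.0035 0.2655] [0.6376 0.0035 0.2655] 0.001981883658996525 50.864375294069966 [ 0.3995 -0.0282 -3.2879] 26.8083
```

View pics/end_scene.png

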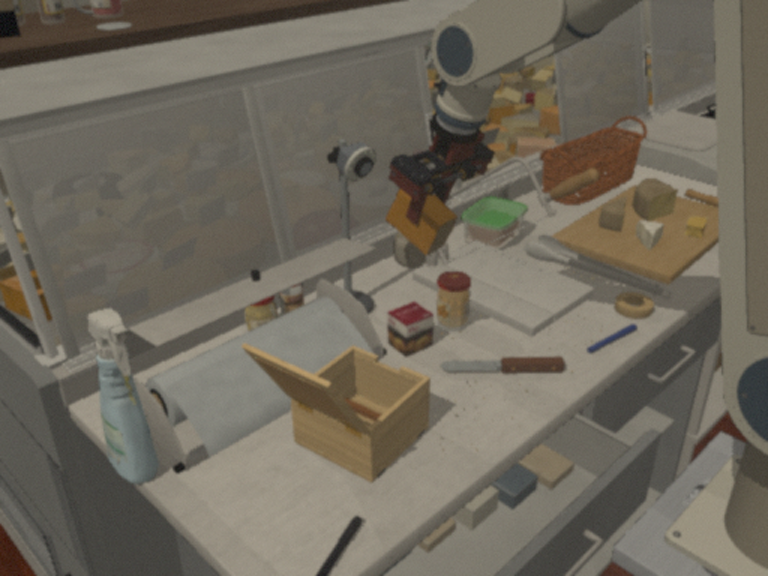

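View pics/end_side.png

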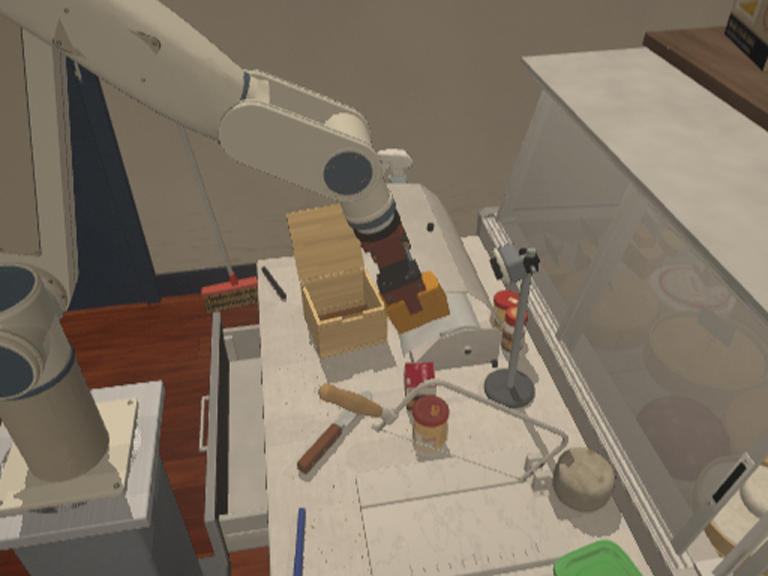

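The lid is back (scene (300,380)) and the knife lies on the worktop (505,366). The jar and carton are unmoved. The block is held still before the lens, so I'm handing in.

Run:
```python
from station import *
job_done(); print(get_time())
```

```text
the job is handed in; nothing more can be done
the job is handed in; nothing more can be done
```

I carried out the whole job in the order asked and handed it in at about 27 s, with the arm still holding the cheese before the camera. No verdict is reported, so what follows rests on my own checks.

- **Lid and knife:** I slid the blade 27 mm into the slot with no contact force and prised the lid up. I swung it past upright, and the pictures show it right back. The knife lies flat in its original spot.
- **Block:** It is gripped across its 51 mm (grip reads 50.9 mm). By my measurements its centre is about 150 mm from the lens, so the end face is about 10 cm away. It is tilted 0.35 rad to match the camera.
- **Last checks:** The arm stood on its target with joint speeds of about 0.002 rad/s. The jar and carton were where they had been, and the forces I read stayed within about 6 N.
- **Disagreement:** The camera pictures did not fully agree on the lens position. The spread was a few millimetres sideways and about 5–8 mm in height. I settled on a middle value and moved the block by about 5 mm. Centring is therefore good only to roughly 5 mm.
- **Squareness:** I estimated the camera's sideways angle as zero, to about ±0.03 rad. The block's edges were within about 1° of the predicted outline before that last move; I did not repeat that check afterwards.

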